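Mark the drill spot of a bracket blank with the automatic centre punch in a leaf jig

ROBOT

A 6-joint arm with a two-finger parallel gripper is mounted at the origin on a cart in front of the work surface, level with it; the furniture and walls round the work are solid. World frame = base frame: x ahead of the robot, y to its left, z up, the work surface at z = 0. Lengths are in m, angles in rad, forces in N, time in s.
With the tool pointing down it reaches from about 0.35 to 0.775 m from the base axis. Payload 7.3 kg.
Tool frame: the origin (TCP) lies between the finger pads; the fingertips stand 8 mm ahead of it and the grasp point (between the pads) lies 11 mm behind it; z points along the fingers, y is the line along which they close (so a half turn about z gives the same grasp; the last joint's range is limited). The gripper opens to 92 mm and grips with 3 to 60 N. Pads are 19 mm wide; open, the fingers measure 130 mm over their backs; the gripper's body (75 mm by 190 mm) begins 47 mm behind the grasp point.
Start: joints at [-1.482, 0.342, 1.524, -0, 1.275, -0.146], TCP at [0.122, -0.511, 0.235] pointing down, gripper open.
Joint ranges: [-2.53, 2.53], [-0.77, 2.02], [0.04, 2.7], [-1, 4.14], [0.28, 2.66], [-3.11, 3.11]. Speed limits (rad/s): [2.57, 2.57, 3.14, 3.14, 3.14, 3.14].

INTERFACE

Orientations are given as a unit quaternion [w, x, y, z].
In Python, from plant import robot gives the robot as it stands.
- The arm moves only by the shell command python3 -m inch 'ROWS' [OPENING] [FORCE]. ROWS is a JSON object whose one key "rows" holds a list of rows, each a list of 2 entries, a list of its own where there are three numbers: the shift along the tool's x, y, z in mm, then the turn about the tool's z in units of 6 degrees (1.0 is 6 degrees). A call has 1 to 10 rows; each row shifts and turns the commanded pose from where the row before left it, along the tool's axes as they then stand; what a row does not reach is not made up. A row lasts 1/12 s, in which the tool goes at most 41.7 mm and 7.16 degrees, less where a joint would pass 70% of its speed; a pose out of reach is approached as far as the arm can. A call is refused whole if a number of a shift passes 41.7 or a number of a turn 1, either way. A call with a gripper value outside its range is refused whole. OPENING is the closure, from 0 (fully open) to 1 (shut), set as the call begins (- or left out, the last holds). The fingers move at their own pace and stop on an object; FORCE is the grip in N (left out, the last holds). Time passes only in rows, so rows that do not move let the fingers close. It gives the time, the measured TCP pose, the force, the opening and the grip force at its end, in the units of the state.
- robot.observe(): the state, without advancing time (a new reading comes with each control period).
- robot.capture(name): name is "side" or "top"; returns (picture, depth): 384x512x3 uint8, red, green, blue; 384x512 float32, m along the optical axis (not along the pixel's ray), 0 where there is no reading.
- robot.camera_info(name): a dict with "fx", "fy", "cx", "cy" (pixels), "position" and "attitude" of the camera in the world. Camera axes: x right, y up, looking along -z (the intrinsics and any distortion apply to the point x, -y, -z); pixel columns grow to the right and rows downward; lengths in m; the calibration is good to about 2 mm. A picture is of the moment at which its call begins. camera_info takes no time and is no camera call.
- robot.sign_off(): hands the job in; it is judged then, once.
The state is a dict: "time": time; "joint_positions": joint angles; "qvel": joint speeds; "effort": joint torques, N m; "ee_pos": TCP position; "tcp_rot": TCP orientation; "contact_force": force on the tool from outside, world axes, zero at the start; "torque": the same for the moment, N m; "gripper_width": opening from 0.0 (shut) to 1.0 (fully open); "finger_force": force on a finger pad.
Only numpy, scipy, OpenCV 4.12 (cv2) and the standard library are available. Lean on these libraries where they do the work, as an engineer would, in place of code of your own. Each camera call takes 0.05 s, during which the arm holds its last target. There are 200 camera calls.

TASK

Swing the jig's hinged guide plate fully down over the clamped bracket blank. Take the automatic centre punch out of its wooden block, stand it upright in the guide sleeve on the plate and press it straight down, with steadily growing force, until you feel its hidden spring snap and mark the drill spot; ease off at once, without driving the punch on to its stop. Put the punch back in its block, collar fully home, leave the plate shut, and leave the loupe and the plug gauge alone.

Things in the scene. Friction and masses are not known exactly. Their poses are not given: they have to be found in the camera images.
- jig: leaf jig screwed to the bench: green base 150 x 112 x 16 mm, on it a clamped aluminium bracket blank 52 x 104 x 5 mm, its top 25 mm above the bench. Origin: centre of the base's underside; x points from the plate's tab to its hinge, z up. The drill spot (3 mm dot in a dab of blue) is on the blank at x = -5 mm, y = 0, straight under the sleeve once the plate is shut.
- plate_hinge (a point): point on the hinge axis of the guide plate, in its middle (jig frame x = +55 mm, z = 34 mm); the axis is the jig's y.
- guide_plate (a joint): angle of the hinged guide plate (rad): 0 = shut, level; positive = its tab swings up about the hinge. It stays where it is left (stiff hinge: 1 to 3 N at the tab push it down) and stops dead at 0.
- plate_tab (a point): middle of the top face of the ribbed finger tab (30 mm wide, 28 mm long, 7 mm thick) at the plate's free end, 118 mm from the hinge axis; 39 mm above the bench when shut. The plate is 60 mm wide, 10 mm thick; the sleeve on it lies 60 mm from the axis, between tab and hinge, and stands 18 mm above the plate's top face.
- sleeve_top (a point): centre of the top mouth of the dark steel guide sleeve (bore 13.5 mm, outer 22 mm, 30 mm long). With the plate shut it looks straight up, 57 mm above the bench and 32 mm above the blank; x, y then agree with the drill spot. The seated foot meets the blank; the collar never reaches the sleeve.
- punch: automatic centre punch, 110 mm, 0.2 to 0.3 kg, upright in its block. Origin: lower end of the nose; z up along the tool. Nose 12 mm diameter, z = 0 to 34 mm, lowest 5 mm tapered to 8 mm; dark collar 26 mm diameter, z = 34 to 38; knurled grip 18 mm diameter, z = 38 to 82; red cap 20 mm diameter, to z = 92. Below the nose a 7 mm foot tube stands out by 10 to 22 mm: how far is not known beforehand.
- punch_grip (a point): on the punch's axis, 59 mm above its nose end (25 mm above the collar's underside), where the knurled grip is taken. Gripped here, fingertips are just above the collar, which bears on them if the grip slips.
- punch_collar (a point): on the axis, underside of the punch's collar. Spring of the punch: pressed on the work, the foot slides into the nose, 4 N at first and 5 N more per mm; at 17 to 19 N (3 to 4 mm) the spring snaps, the point shoots out of the foot into the blank and the push falls at once by 5 to 7 N. Pressed on, it rises again; 2 mm later, at 21 N, the punch is on its rigid stop. Lifted, it cocks itself again.
- mark (a joint): depth of the punch mark at the drill spot (m): 0 = none, about 0.0015 once the punch has snapped there. It stays.
- block_hole (a point): centre of the mouth of the hole (15 mm diameter, 59 mm deep) in the top face of the wooden tool block (60 x 60 x 62 mm, fixed, top 62 mm above the bench). Home, the punch hangs upright in it with its collar on the block's top: the punch's origin is 34 mm below this point.
- loupe: black and silver loupe, 39 mm diameter, 40 mm high, standing loose left of the jig; origin in its foot. Bystander.
- plug_gauge: plug gauge with red ring, 85 x 50 x 16 mm, lying loose left of the jig; origin under its middle. Bystander.
Things that resemble listed ones, but are neither listed nor needed, are in the scene too. What is shaped like the part that bears block_hole but orange is not meant.

How it is judged:
On the way, in this order (a step that is already met when the one before it is completed fails the run):
1. the guide plate is shut (value of joint guide_plate below 0.03 rad), for 0.2 s.
2. the punch, upright in the sleeve of the shut plate, has snapped and marked the drill spot (value of joint mark above 0.0006 m and value of joint guide_plate below 0.03 rad and angle between punch's own z axis and vertical below 0.12 rad and horizontal distance between punch and sleeve_top below 0.004 m), for 0.02 s.
At the end, for the whole second after the job is handed in: The drill spot is marked more than 0.6 mm deep, the guide plate is shut (within 0.03 rad), and the punch hangs released and at rest in its block: within 4 mm of the hole's centre, collar within 2.5 mm of home, upright within 0.08 rad (value of joint mark above 0.0006 m and value of joint guide_plate below 0.03 rad and horizontal distance between punch and block_hole below 0.004 m and z of punch in the frame of block_hole between -0.0365 and -0.0315 m and angle between punch's own z axis and vertical below 0.08 rad and linear speed of punch below 0.02 m/s); the robot touches nothing.
It fails at once if the punch pushes on the jig, blank or sleeve with more than 25 N (driven on to its stop or jammed) (contact force between punch and jig above 25 N).
It fails at once if the loupe or the plug gauge is moved by more than 20 mm (distance of any of loupe, plug_gauge from where it was at the start of the episode above 0.02 m).
It also fails if it takes over 69 s, if anything falls off the work surface, if the arm or the gripper's body presses on something with over 40 N, if the wrist force passes 120 N, or if a joint passes its speed limit or range.

## Working session

There is one attempt and no reset: what is moved stays moved. The work goes in short steps, Python scripts to look and compute and a shell command to move; the robot and the scene stay as the last step left them, time stands still between calls to the robot, and variables do not carry over. Pictures are saved under pics/ and viewed, at most 10 in all, crops included, and the job is handed in when it is done.

```bash
ls; mkdir -p pics; python3 - <<'E'
from plant import robot
import cv2,numpy as np
for n in("side","top"):
    p,d=robot.capture(n); cv2.imwrite(f"pics/{n}0.png",p[:,:,::-1]); np.save(f"pics/{n}0.npy",d)
    print(n,robot.camera_info(n))
print(robot.observe())
E
```

```text
pics
side {'fx': 437.6314678184212, 'fy': 437.6314678184212, 'cx': 253.19321120551967, 'cy': 194.18266574383065, 'position': array([ 0.36754983, -0.88667783,  0.56236524]), 'attitude': array([ 0.86747915,  0.48744108, -0.05346153, -0.08380327])}
top {'fx': 465.70688380672146, 'fy': 465.70688380672146, 'cx': 255.06362927954905, 'cy': 195.4647069216397, 'position': array([ 0.36879662, -0.12199296,  1.04076251]), 'attitude': array([ 0.71446532,  0.06436662, -0.05748095, -0.69432859])}
{'time': 0.1, 'joint_positions': array([-1.48200334e+00,  3.42641239e-01,  1.52492590e+00, -2.09088000e-06,
        1.27540651e+00, -1.45992788e-01]), 'qvel': array([ 1.35756539e-03, -6.21589340e-04, -2.51178567e-03,  1.73508661e-03,
       -3.85971040e-05, -1.22486564e-05]), 'effort': array([ 1.51108699e-03, -4.32004380e+01, -2.44694495e+01,  7.19150389e-02,
        5.26365254e-02, -6.00066232e-05]), 'ee_pos': array([ 0.12212593, -0.51023111,  0.23411905]), 'tcp_rot': array([-6.90245143e-04,  9.93117092e-01,  1.17123713e-01,  1.87459685e-05]), 'contact_force': array([ 0.35065533,  0.26510308, -0.17641881]), 'torque': array([ 0.00806206,  0.03219465, -0.01010317]), 'finger_force': 0.0, 'gripper_width': 1.0021581103520214}
```

View pics/side0.png

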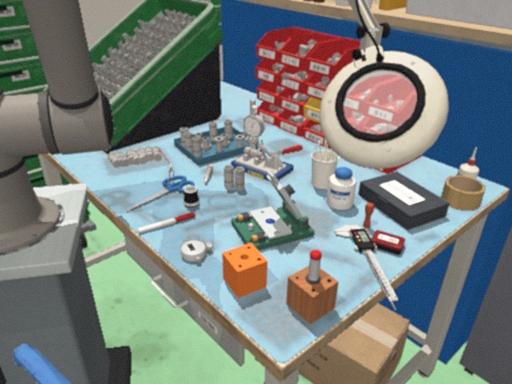

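View pics/top0.png

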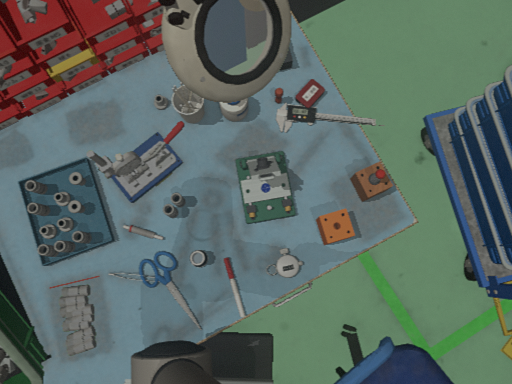

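The side view shows the wooden block with the punch at (315,285) and its red cap at (315,254). The orange decoy block is at (245,268), and the jig at (272,228) has its plate raised at (290,205). In the top view the punch cap is at (381,174), the block at (370,183), the orange decoy at (337,226), the jig at (266,187), the loupe at (199,258) and the gauge at (288,263).

Could be confused:
- **Block:** brown at top (370,183) or orange at (337,226). I choose brown.
- **Punch:** red cap in the brown block at (381,174), the red screwdriver at (279,94) or the red pen at (229,268). I choose the one in the brown block.
- **Jig:** green at (266,187) or the blue fixture at (145,167). I choose green.

```bash
cat > h.py <<'E'
from plant import robot
import cv2,numpy as np
from scipy.spatial.transform import Rotation as R
def cam(n):
    c=robot.camera_info(n); q=c["attitude"]; return c,R.from_quat([q[1],q[2],q[3],q[0]])
def ray(n,u,v):
    c,r=cam(n); u=np.asarray(u,float);v=np.asarray(v,float)
    d=np.stack([(u-c["cx"])/c["fx"],-(v-c["cy"])/c["fy"],-np.ones_like(u)],-1)
    return c["position"],d@r.as_matrix().T
def plane(n,u,v,z):
    o,d=ray(n,u,v); return o+d*((z-o[2])/d[...,2])[...,None]
def pts(n,u,v,D):
    o,d=ray(n,u,v); return o+d*D[...,None]
def proj(n,P):
    c,r=cam(n); p=(np.asarray(P)-c["position"])@r.as_matrix()
    return np.stack([c["cx"]+c["fx"]*p[...,0]/-p[...,2],c["cy"]-c["fy"]*p[...,1]/-p[...,2]],-1)
def cloud(n,D):
    v,u=np.mgrid[:384,:512]; return pts(n,u,v,D)
def two(u1,u2):
    o1,d1=ray("side",*u1);o2,d2=ray("top",*u2)
    A=np.stack([d1,-d2],1);s=np.linalg.lstsq(A,o2-o1,rcond=None)[0]
    a,b=o1+s[0]*d1,o2+s[1]*d2; return (a+b)/2,np.linalg.norm(a-b)
E
python3 - <<'E'
from h import *
s=cv2.imread("pics/side0.png");t=cv2.imread("pics/top0.png")
def z(i,x,y,w,h,k): return cv2.resize(i[y:y+h,x:x+w],None,fx=k,fy=k,interpolation=cv2.INTER_CUBIC)
a=z(s,225,170,100,75,4);b=z(s,260,240,100,75,4);c=z(t,225,140,100,75,4);d=z(t,310,150,100,75,4)
cv2.imwrite("pics/z0.png",np.vstack([np.hstack([a,b]),np.hstack([c,d])]))
for n,i in(("side",s),("top",t)):
    D=np.load(f"pics/{n}0.npy");P=cloud(n,D);h=cv2.cvtColor(i,cv2.COLOR_BGR2HSV)
    red=((h[...,0]<6)|(h[...,0]>174))&(h[...,1]>170)&(h[...,2]>90)
    box=(slice(240,280),slice(295,335)) if n=="side" else (slice(160,190),slice(370,395))
    m=np.zeros_like(red);m[box]=red[box];v,u=np.nonzero(m)
    print(n,"cap px",u.mean(),v.mean(),len(u),"pts",np.median(P[m],0),"zmax",P[m][:,2].max())
    # brown block top, by depth
    q=(abs(P[...,2]-.062)<.006)&(P[...,0]>.25)&(P[...,0]<.55)&(P[...,1]<-.25)&(D>0)
    k,l,st,ce=cv2.connectedComponentsWithStats(q.astype(np.uint8))
    for j in range(1,k):
        if st[j,4]>60: print(" top62",st[j],ce[j],P[l==j].mean(0), i[l==j].mean(0))
    g=(h[...,0]>60)&(h[...,0]<90)&(h[...,1]>100)&(D>0)&(P[...,2]>-.01)&(P[...,2]<.03)&(P[...,0]>.25)&(P[...,0]<.5)&(abs(P[...,1]+.12)<.12)
    v,u=np.nonzero(g)
    if n=="top":
        X=plane(n,u,v,.016);r=cv2.minAreaRect((X[:,:2]*1000).astype(np.float32));print(" jig",r,cv2.boxPoints(r))
    print(" jig-high pts")
    q=(P[...,2]>.05)&(P[...,2]<.2)&(P[...,0]>.25)&(P[...,0]<.5)&(abs(P[...,1]+.13)<.07)&(D>0)
    X=P[q];print(len(X),X.min(0),X.max(0))
    for zz in np.arange(.05,.19,.015):
        s_=X[(X[:,2]>=zz)&(X[:,2]<zz+.015)]
        if len(s_): print(zz.round(3),len(s_),s_.min(0).round(3),s_.mean(0).round(3),s_.max(0).round(3))
E
```

```text
side cap px 315.18055555555554 254.625 72 pts [ 0.57790166 -0.36973239  0.11759088] zmax 0.5623652379406734
 top62 [222 244  46  30 783] [244.46487867 258.08684547] [ 0.47775963 -0.28905049  0.06020106] [ 68.48786718 142.63090677 241.73690932]
 jig-high ptsTraceback (most recent call last):
  File "<stdin>", line 23, in <module>
    return umr_minimum(a, axis, None, out, keepdims, initial, where)
ValueError: zero-size array to reduction operation minimum which has no identity
```

View pics/z0.png

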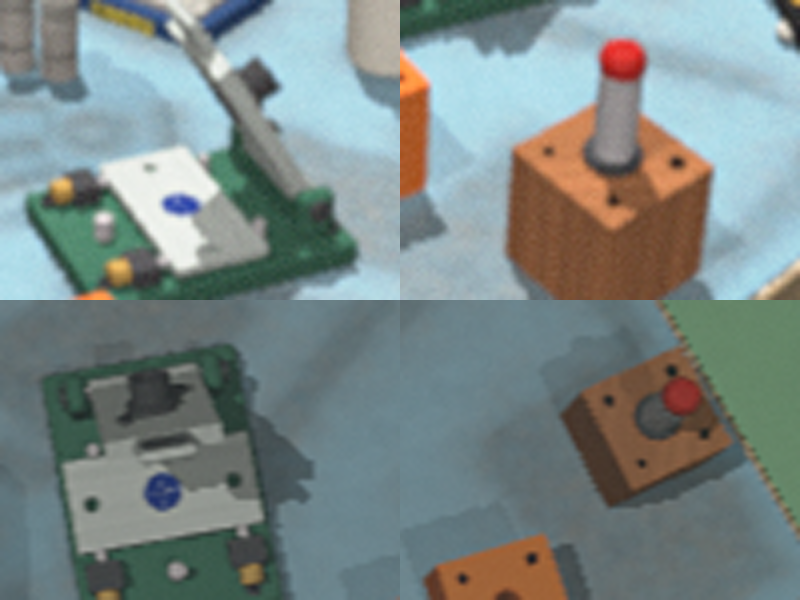

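The crops show the wooden block with a grey collar and a red-capped punch standing in it: cap at top (380,174), block top centre about (373,180). The green jig has its plate raised about 70°, with the tab edge near top (266,175) and side (270,174) and the blue drill-spot dab at top (265,188). The choice of block and punch is confirmed.

```bash
python3 - <<'E'
from h import *
s=cv2.imread("pics/side0.png");t=cv2.imread("pics/top0.png")
for n,i in(("side",s),("top",t)):
    D=np.load(f"pics/{n}0.npy");P=cloud(n,D);h=cv2.cvtColor(i,cv2.COLOR_BGR2HSV)
    red=((h[...,0]<8)|(h[...,0]>172))&(h[...,1]>150)&(h[...,2]>70)
    box=(slice(240,280),slice(295,335)) if n=="side" else (slice(160,190),slice(370,395))
    m=np.zeros_like(red);m[box]=red[box];v,u=np.nonzero(m)
    print(n,"cap px",u.min(),u.max(),v.min(),v.max(),u.mean(),v.mean(),len(u),np.median(P[m],0), plane(n,np.array(u.mean()),np.array(v.mean()),.12 if n=="top" else .115))
    blue=(h[...,0]>110)&(h[...,0]<130)&(h[...,1]>150)
    box=(slice(210,232),slice(260,280)) if n=="side" else (slice(178,198),slice(255,275))
    m=np.zeros_like(red);m[box]=blue[box];v,u=np.nonzero(m)
    print(" blue",u.mean(),v.mean(),len(u),plane(n,np.array(u.mean()),np.array(v.mean()),.025),np.median(P[m],0))
    hue=(h[...,0]>5)&(h[...,0]<18)&(h[...,1]>80)
    box=(slice(262,325),slice(280,345)) if n=="side" else (slice(155,205),slice(345,398))
    m=np.zeros_like(red);m[box]=hue[box];m&=(abs(P[...,2]-.062)<.005)
    v,u=np.nonzero(m)
    if len(u):
        X=plane(n,u,v,.062);print(" block",len(u),cv2.minAreaRect((X[:,:2]*1000).astype(np.float32)))
    g=(h[...,0]>50)&(h[...,0]<95)&(h[...,1]>80)
    box=(slice(200,255),slice(225,320)) if n=="side" else (slice(145,228),slice(230,302))
    m=np.zeros_like(red);m[box]=g[box];m&=abs(P[...,2]-.016)<.006;v,u=np.nonzero(m)
    X=plane(n,u,v,.016);r=cv2.minAreaRect((X[:,:2]*1000).astype(np.float32));print(" jig",len(u),r,cv2.boxPoints(r).round().tolist())
    b=plane("top",np.array(265.),np.array(188.),.025)
    q=(P[...,2]>.045)&(P[...,2]<.2)&(np.hypot(P[...,0]-b[0]-.03,P[...,1]-b[1])<.08)&(D>0)
    X=P[q]
    for zz in np.arange(.045,.19,.015):
        s_=X[(X[:,2]>=zz)&(X[:,2]<zz+.015)]
        if len(s_): print(zz.round(3),len(s_),s_.min(0).round(3),s_.mean(0).round(3),s_.max(0).round(3))
for z in(.13,.14,.15):print(z,plane("side",np.array(270.),np.array(174.),z),plane("top",np.array(266.),np.array(175.),z))
print(two((270,174),(266,175)),two((315.2,254.6),(380,174.5)))
E
```

```text
side cap px 311 320 250 259 315.358024691358 254.65432098765433 81 [ 0.57806331 -0.3697394   0.11756008] [ 0.57926631 -0.36717928  0.115     ]
 blue 270.07142857142856 220.92857142857142 14 [ 0.56197572 -0.13563872  0.025     ] [ 0.56260195 -0.13355904  0.02309128]
 block 718 ((578.5989379882812, -369.37591552734375), (62.27737045288086, 62.72985076904297), 27.43730354309082)
 jig 816 ((563.619873046875, -141.46957397460938), (145.97666931152344, 114.27070617675781), 12.60825252532959) [[480.0, -102.0], [505.0, -213.0], [647.0, -181.0], [622.0, -70.0]]
0.045 47 [ 0.598 -0.156  0.045] [ 0.611 -0.144  0.053] [ 0.625 -0.103  0.06 ]
0.06 40 [ 0.595 -0.158  0.061] [ 0.605 -0.152  0.068] [ 0.615 -0.128  0.075]
0.075 69 [ 0.576 -0.16   0.075] [ 0.594 -0.143  0.084] [ 0.615 -0.101  0.09 ]
0.09 118 [ 0.571 -0.162  0.09 ] [ 0.594 -0.14   0.098] [ 0.611 -0.104  0.105]
0.105 77 [ 0.56  -0.164  0.106] [ 0.573 -0.144  0.115] [ 0.605 -0.103  0.12 ]
0.12 53 [ 0.557 -0.163  0.12 ] [ 0.57  -0.146  0.126] [ 0.579 -0.108  0.135]
0.135 44 [ 0.554 -0.15   0.136] [ 0.559 -0.139  0.141] [ 0.567 -0.123  0.14
[... 890 characters left out ...]
.16   0.105] [ 0.583 -0.128  0.112] [ 0.606 -0.099  0.12 ]
0.12 112 [ 0.562 -0.16   0.12 ] [ 0.573 -0.13   0.124] [ 0.582 -0.101  0.135]
0.135 76 [ 0.556 -0.147  0.135] [ 0.562 -0.133  0.143] [ 0.57  -0.119  0.149]
0.15 1 [ 0.559 -0.125  0.15 ] [ 0.559 -0.125  0.15 ] [ 0.559 -0.125  0.15 ]
0.13 [ 0.56277956 -0.11739265  0.13      ] [ 0.56951703 -0.13140952  0.13      ]
0.14 [ 0.55826417 -0.13518513  0.14      ] [ 0.56731316 -0.13130613  0.14      ]
0.15 [ 0.55374878 -0.15297762  0.15      ] [ 0.56510929 -0.13120273  0.15      ]
(array([ 0.56351886, -0.1307983 ,  0.13813244]), np.float64(0.008279714709604265)) (array([ 0.58069802, -0.3635363 ,  0.11204415]), np.float64(0.0004489611183596955))
```

```bash
python3 - <<'E'
from h import *
for n in("side","top"):
    P=cloud(n,np.load(f"pics/{n}0.npy"));q=(P[...,2]>.17)&(P[...,0]>.3)&(P[...,0]<1.1)&(abs(P[...,1]+.1)<.4)&(P[...,2]<.9)
    X=P[q];
    for a in np.arange(.2,.9,.05):
        s=X[(X[:,2]>=a)&(X[:,2]<a+.05)]
        if len(s)>15: print(n,a.round(2),len(s),np.percentile(s,[1,99],0).round(2).tolist())
# tool axes coefs
a=2*np.arctan2(.117123713,.993117092);ex=np.array([np.cos(a),np.sin(a)]);ey=np.array([np.sin(a),-np.cos(a)])
d=np.array([.5975,-.1257])-np.array([.12212,-.51023]);print("move tool x,y mm",d@ex*1e3,d@ey*1e3)
E
```

```text
side 0.2 4187 [[0.7, -0.17, 0.2], [1.09, 0.29, 0.25]]
side 0.25 4553 [[0.73, -0.15, 0.25], [1.1, 0.29, 0.3]]
side 0.3 3223 [[0.77, -0.1, 0.3], [1.1, 0.3, 0.35]]
side 0.35 1204 [[0.78, -0.02, 0.35], [1.1, 0.3, 0.4]]
side 0.4 315 [[0.78, 0.04, 0.4], [1.09, 0.28, 0.43]]
top 0.2 4924 [[0.7, -0.17, 0.2], [0.88, 0.3, 0.25]]
top 0.25 4374 [[0.72, -0.14, 0.25], [0.86, 0.27, 0.3]]
top 0.3 1765 [[0.77, -0.05, 0.3], [0.84, 0.05, 0.34]]
top 0.35 93 [[0.79, 0.02, 0.35], [0.8, 0.04, 0.38]]
move tool x,y mm 551.7927285511536 -263.3899201147851
```

```bash
python3 -m inch '{"rows":[[[20,-9.5,0],0],[[36,-17,0],0],[[36,-17,0],0],[[36,-17,0],0],[[36,-17,0],0],[[36,-17,0],0],[[36,-17,0],0],[[36,-17,0],0],[[36,-17,0],0],[[36,-17,0],0]]}' 1 20; python3 -m inch '{"rows":[[[36,-17,0],0],[[36,-17,0],0],[[36,-17,0],0],[[36,-17,0],0],[[36,-17,0],0],[[20,-17,0],0],[[8,-8,0],0],[[0,0,0],0]]}'
```

```text
time: 0.93
ee_pos: [0.42, -0.2709, 0.2345]
tcp_rot: [-0.0, 0.993, 0.117, -0.0]
contact_force: [-0.2, -0.4, -0.1]
gripper_width: 0.324
finger_force: 0.0
time: 1.6
ee_pos: [0.5962, -0.1149, 0.2338]
tcp_rot: [-0.0, 0.993, 0.119, -0.001]
contact_force: [-0.3, 0.0, 0.4]
gripper_width: 0.009
finger_force: 0.0
```

```bash
python3 -m inch '{"rows":[[[0,10,35],0],[[0,0,35],0],[[0,0,25],0],[[0,0,6],0],[[0,0,0],0]]}'; python3 -m inch '{"rows":[[[-6,0,0],0],[[-6,0,0],0],[[-6,0,0],0],[[-4,0,0],0],[[0,0,0],0]]}'; python3 - <<'E'
from h import *
o=[]
for n in("side","top"):
    p,d=robot.capture(n);np.save(f"pics/{n}1.npy",d);cv2.imwrite(f"pics/{n}1f.png",p[:,:,::-1]);x,y=((215,130) if n=="side" else (205,105));o.append(cv2.resize(p[y:y+120,x:x+130,::-1],None,fx=3,fy=3))
cv2.imwrite("pics/b1.png",np.hstack(o))
E
```

```text
time: 2.02
ee_pos: [0.596, -0.1279, 0.132]
tcp_rot: [-0.001, 0.993, 0.116, -0.002]
contact_force: [0.6, -0.1, -0.1]
gripper_width: 0.008
finger_force: 0.0
time: 2.43
ee_pos: [0.5764, -0.1325, 0.1352]
tcp_rot: [0.001, 0.993, 0.117, 0.001]
contact_force: [0.7, -0.2, 1.2]
gripper_width: 0.004
finger_force: 0.7
```

View pics/b1.png

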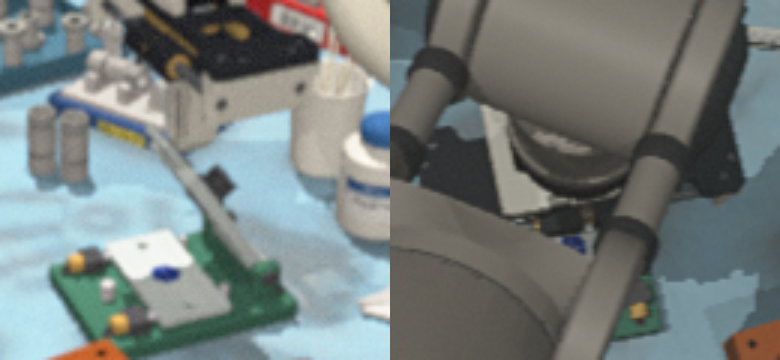

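The crop shows the closed fingertips touching the far side of the raised tab, at about crop (160,130), which is full side (268,173). Now I'll follow the arc down.

```bash
python3 -m inch '{"rows":[[[-10,0,6],0],[[-9,0,7],0],[[-7,0,7],0],[[-6,0,7],0],[[-5,0,8],0],[[-5,0,8],0],[[-4,0,9],0],[[-4,0,9],0],[[0,0,0],0]]}'; python3 -m inch '{"rows":[[[-2,0,6],0],[[-1,0,6],0],[[-1,0,6],0],[[0,0,4],0],[[0,0,0],0]]}'
```

```text
time: 3.28
ee_pos: [0.5261, -0.1435, 0.0707]
tcp_rot: [-0.001, 0.993, 0.117, -0.002]
contact_force: [-0.3, -0.0, -0.1]
gripper_width: 0.006
finger_force: 0.0
time: 3.7
ee_pos: [0.5235, -0.1445, 0.0497]
tcp_rot: [-0.0, 0.993, 0.117, -0.001]
contact_force: [-0.3, -0.2, 0.6]
gripper_width: 0.007
finger_force: 0.0
```

```bash
python3 -m inch '{"rows":[[[-5,0,1.5],0],[[0,0,1.5],0],[[0,0,1],0],[[0,0,0],0]]}';python3 -m inch '{"rows":[[[0,0,1.5],0],[[0,0,0],0],[[0,0,0],0]]}'; python3 -m inch '{"rows":[[[0,0,1.5],0],[[0,0,0],0],[[0,0,0],0]]}'
```

```text
time: 4.03
ee_pos: [0.5188, -0.1459, 0.0472]
tcp_rot: [0.0, 0.993, 0.117, -0.0]
contact_force: [-2.8, -1.4, 4.0]
gripper_width: -0.0
finger_force: 2.6
time: 4.28
ee_pos: [0.5188, -0.146, 0.047]
tcp_rot: [0.0, 0.993, 0.117, -0.0]
contact_force: [-6.6, 0.6, 17.5]
gripper_width: 0.007
finger_force: 8.5
time: 4.53
ee_pos: [0.5189, -0.1459, 0.0468]
tcp_rot: [0.001, 0.993, 0.117, 0.0]
contact_force: [-9.5, 2.5, 27.9]
gripper_width: 0.003
finger_force: 14.4
```

```bash
python3 -m inch '{"rows":[[[0,0,-15],0],[[0,0,-30],0],[[0,0,-38],0],[[0,10,-38],0],[[1,30,-25],0],[[1,38,-4],0],[[2,38,0],0],[[2,38,0],0],[[2,38,0],0],[[0,36,0],0]]}' 0 ; python3 -m inch '{"rows":[[[0,0,0],0],[[0,0,0],0]]}'; python3 - <<'E'
from h import *
o=[]
for n in("side","top"):
    p,d=robot.capture(n);np.save(f"pics/{n}2.npy",d);cv2.imwrite(f"pics/{n}2f.png",p[:,:,::-1])
    x,y=((215,170) if n=="side" else (215,130));o.append(cv2.resize(p[y:y+150,x:x+130,::-1],None,fx=3,fy=3,interpolation=cv2.INTER_CUBIC))
cv2.imwrite("pics/b2.png",np.hstack(o)); print(robot.observe()["ee_pos"])
E
```

```text
time: 5.37
ee_pos: [0.5803, -0.3675, 0.1938]
tcp_rot: [0.0, 0.993, 0.117, 0.0]
contact_force: [0.2, -0.2, 0.2]
gripper_width: 0.679
finger_force: 0.0
time: 5.53
ee_pos: [0.5794, -0.3674, 0.1923]
tcp_rot: [-0.0, 0.993, 0.116, -0.0]
contact_force: [0.5, 0.9, -0.1]
gripper_width: 0.826
finger_force: 0.0
[ 0.57972849 -0.36488198  0.19334117]
```

View pics/b2.png

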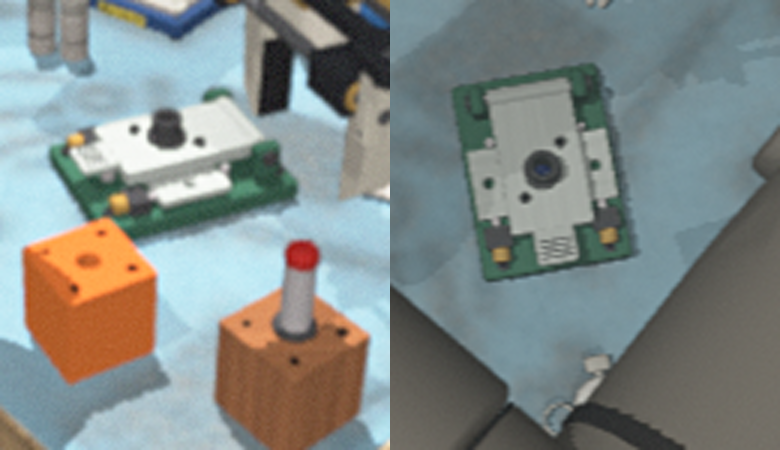

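The plate is shut. The sleeve mouth is at about top (266,186) and side (271,211), and the punch with its red cap is at side (315,255) in the brown block.

```bash
python3 - <<'E'
from h import *
for n in("side","top"):
    i=cv2.imread(f"pics/{n}2f.png");g=i.max(2)
    x0,x1,y0,y1=(258,284,203,222) if n=="side" else (254,278,173,198)
    m=np.zeros(g.shape,np.uint8);m[y0:y1,x0:x1]=(g[y0:y1,x0:x1]<110)
    k,l,st,ce=cv2.connectedComponentsWithStats(m);j=1+st[1:,4].argmax()
    print(n,st[j],ce[j]);c=cv2.findContours((l==j).astype(np.uint8),0,1)[0][0];(u,v),r=cv2.minEnclosingCircle(c);e=cv2.fitEllipse(c);print(u,v,r,e)
    for (u,v) in ((u,v),ce[j],e[0]):print(plane(n,np.array(u),np.array(v),.057 if n=="top" else .048))
    P=cloud(n,np.load(f"pics/{n}2.npy"));q=(abs(P[...,2]-.057)<.004)&(np.hypot(P[...,0]-.5635,P[...,1]+.133)<.02);print(q.sum(),P[q].mean(0))
    if n=="top":
        h=cv2.cvtColor(i,cv2.COLOR_BGR2HSV);gm=(h[...,0]>50)&(h[...,0]<95)&(h[...,1]>80)&(abs(P[...,2]-.016)<.006);gm[:145]=0;gm[228:]=0;gm[:,:230]=0;gm[:,302:]=0
        v,u=np.nonzero(gm);print(cv2.minAreaRect((plane(n,u,v,.016)[:,:2]*1000).astype(np.float32)))
E
python3 -m inch '{"rows":[[[0,0,20],0],[[0,0,30],0],[[0,0,30],0],[[0,0,20],0],[[0,0,10],0],[[0,0,5],0],[[0,0,0],0]]}'
```

```text
side [265 207  11  12 112] [270.14285714 212.72321429]
270.5 212.5 6.5193023681640625 ((270.1348571777344, 212.7653350830078), (10.324854850769043, 12.23355484008789), 173.88162231445312)
[ 0.56174015 -0.13748028  0.048     ]
[ 0.56079876 -0.13817312  0.048     ]
[ 0.56074512 -0.13832656  0.048     ]
41 [ 0.56251969 -0.13492355  0.05484737]
top [260 180  13  13 136] [265.72794118 186.05882353]
265.6495361328125 186.16355895996094 6.70900297164917 ((265.7648010253906, 186.06051635742188), (12.314705848693848, 12.41881275177002), 133.72877502441406)
[ 0.56102327 -0.13202921  0.057     ]
[ 0.56125743 -0.132192    0.057     ]
[ 0.56125593 -0.13227136  0.057     ]
49 [ 0.56481828 -0.13204002  0.05641771]
((568.2740478515625, -130.3084716796875), (147.72613525390625, 108.08454895019531), 11.560633659362793)
time: 6.22
ee_pos: [0.5801, -0.3647, 0.0787]
tcp_rot: [-0.0, 0.993, 0.118, -0.0]
contact_force: [0.2, -0.1, -0.3]
gripper_width: 1.0
finger_force: 0.0
```

```bash
python3 -m inch '{"rows":[[[0,0,1.5],0],[[0,0,0],0]]}';python3 -m inch '{"rows":[[[0,0,0],0],[[0,0,0],0],[[0,0,0],0],[[0,0,0],0],[[0,0,0],0],[[0,0,0],0],[[0,0,0],0]]}' 1 45
```

```text
time: 6.38
ee_pos: [0.5808, -0.366, 0.079]
tcp_rot: [0.001, 0.993, 0.117, 0.001]
contact_force: [-0.3, -0.2, -0.2]
gripper_width: 1.003
finger_force: 0.0
time: 6.97
ee_pos: [0.58, -0.3656, 0.0772]
tcp_rot: [0.0, 0.993, 0.117, -0.0]
contact_force: [-0.7, -0.1, 0.1]
gripper_width: 0.54
finger_force: 0.0
```

```bash
cat > st.py <<'E'
from h import *
L=[]
for _ in range(6):
    robot.capture("top");L.append(robot.observe())
e=np.mean([s["ee_pos"] for s in L],0);f=np.mean([s["contact_force"] for s in L],0)
print("ee",e.round(4),"sd",np.std([s["ee_pos"] for s in L],0).round(4),"f",f.round(2),"tq",np.mean([s["torque"] for s in L],0).round(3),"w",L[-1]["gripper_width"],L[-1]["finger_force"],L[-1]["time"],L[-1]["tcp_rot"].round(4))
E
python3 st.py
```

```text
ee [ 0.58   -0.3656  0.0772] sd [0. 0. 0.] f [-0.04 -0.01  0.  ] tq [0.009 0.002 0.012] w 0.28253344245349726 0.0 7.2667 [-0.      0.9931  0.1171 -0.    ]
```

```bash
python3 -m inch '{"rows":[[[0,0,0],0],[[0,0,0],0],[[0,0,0],0],[[0,0,0],0]]}' 1 45; python3 st.py
```

```text
time: 7.6
ee_pos: [0.5799, -0.3654, 0.0771]
tcp_rot: [-0.0, 0.993, 0.117, -0.0]
contact_force: [-0.4, 1.6, -0.7]
gripper_width: 0.19
finger_force: 45.0
ee [ 0.5799 -0.3654  0.0771] sd [0. 0. 0.] f [-0.03  1.26 -0.82] tq [ 0.172  0.032 -0.001] w 0.19530515006335242 44.99679560540244 7.9 [-2.000e-04  9.931e-01  1.172e-01 -1.000e-04]
```

```bash
python3 -m inch '{"rows":[[[0,0,-10],0],[[0,0,-20],0],[[0,0,-25],0],[[0,0,-20],0],[[0,0,-5],0],[[0,0,0],0]]}'; python3 -m inch '{"rows":[[[3.2,-20,0],0],[[6,-37,0],0],[[6,-37,0],0],[[6,-37,0],0],[[6,-37,0],0],[[6,-37,0],0],[[4,-24.6,0],0],[[0,0,0],0],[[0,0,0],0]]}';python3 st.py; python3 - <<'E'
from h import *
o=[]
for n in("side","top"):
    p,d=robot.capture(n);np.save(f"pics/{n}3.npy",d);cv2.imwrite(f"pics/{n}3f.png",p[:,:,::-1])
    x,y=((220,130) if n=="side" else (215,130));o.append(cv2.resize(p[y:y+110,x:x+100,::-1],None,fx=4,fy=4,interpolation=cv2.INTER_CUBIC))
cv2.imwrite("pics/b3.png",np.hstack(o))
E
```

```text
time: 8.4
ee_pos: [0.5807, -0.3664, 0.1596]
tcp_rot: [0.002, 0.993, 0.117, 0.001]
contact_force: [0.8, -0.0, -3.5]
gripper_width: 0.192
finger_force: 45.0
time: 9.15
ee_pos: [0.5621, -0.1322, 0.156]
tcp_rot: [-0.0, 0.993, 0.118, -0.001]
contact_force: [0.4, -0.9, -2.8]
gripper_width: 0.187
finger_force: 45.0
ee [ 0.5626 -0.1345  0.1565] sd [0.0001 0.0005 0.0002] f [ 0.24 -0.25 -2.92] tq [ 0.008 -0.014  0.005] w 0.19014319106945177 44.99587544356473 9.45 [ 0.000e+00  9.932e-01  1.163e-01 -2.000e-04]
```

View pics/b3.png

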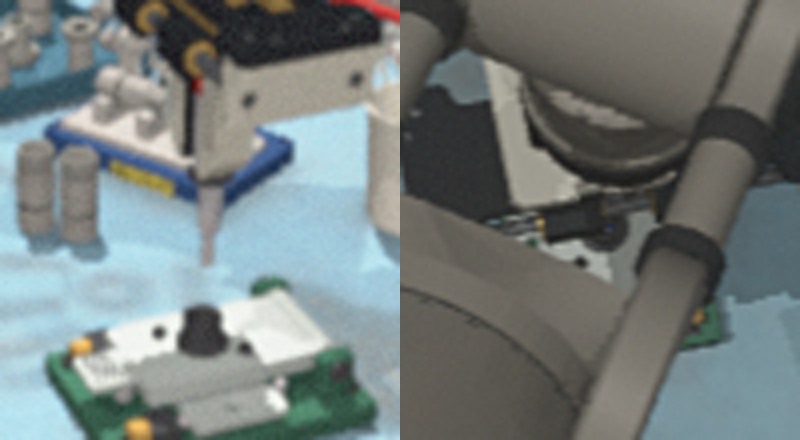

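The side crop shows the foot hanging straight below the gripper at side (272,195), with the sleeve mouth at about (271,208). They are nearly in line, so I'll check that with numbers.

```bash
python3 - <<'E'
from h import *
i=cv2.imread("pics/side3f.png").astype(int);
for v in list(range(176,197,2))+list(range(207,218)):
    r=i[v,258:288].max(1); print(v,r.tolist())
for x,y in((.5626,-.1345),(.563,-.1338)):
    # add side bias
    for z in(.141,.107,.09,.057,.045): print(z,proj("side",[x-.001,y-.0025,z]).round(1))
E
```

```text
176 [158, 150, 150, 154, 140, 105, 104, 104, 112, 119, 109, 98, 90, 88, 90, 92, 86, 91, 110, 117, 106, 92, 86, 84, 92, 107, 136, 152, 174, 187]
178 [165, 160, 158, 162, 147, 110, 107, 104, 99, 102, 96, 113, 131, 142, 148, 146, 137, 121, 98, 88, 82, 91, 107, 131, 149, 169, 177, 178, 186, 193]
180 [182, 181, 179, 175, 172, 171, 169, 159, 146, 134, 125, 123, 129, 147, 149, 148, 131, 119, 95, 96, 116, 152, 174, 182, 178, 189, 192, 196, 200, 200]
182 [199, 200, 198, 194, 193, 185, 185, 181, 183, 182, 169, 152, 143, 153, 152, 141, 130, 127, 142, 170, 177, 185, 188, 192, 200, 204, 206, 207, 208, 208]
184 [213, 209, 211, 209, 212, 208, 209, 202, 200, 197, 184, 165, 151, 156, 153, 149, 137, 150, 180, 184, 192, 193, 198, 202, 209, 209, 214, 212, 214, 216]
186 [221, 220, 217, 219, 217, 220, 219, 222, 217, 209, 202, 175, 151, 155, 149, 146, 147, 177, 199, 201, 202, 204, 209, 214, 212, 207, 209, 215, 215, 218]
188 [220, 219, 221, 221, 221, 219, 218, 220, 221, 221, 219, 200, 166, 147, 143, 155, 189, 212, 215, 217, 212, 214, 213, 216, 216, 213, 214, 215, 214, 213]
190 [222, 223, 221, 221, 218, 221,
[... 1672 characters left out ...]
0, 54, 59, 52, 54, 86, 143, 170, 174, 173, 200, 235, 246, 246, 244, 244, 243]
215 [236, 221, 226, 245, 250, 228, 121, 57, 61, 60, 62, 66, 59, 62, 61, 59, 55, 52, 72, 123, 152, 154, 128, 139, 185, 236, 245, 243, 242, 242]
216 [246, 245, 244, 249, 247, 230, 127, 61, 59, 63, 65, 66, 64, 63, 62, 66, 59, 59, 89, 128, 151, 121, 74, 63, 119, 203, 244, 245, 241, 242]
217 [245, 244, 235, 236, 236, 209, 142, 91, 74, 70, 64, 68, 63, 62, 67, 67, 68, 76, 108, 141, 149, 114, 73, 62, 90, 171, 233, 243, 246, 244]
0.141 [271.8 173.8]
0.107 [271.3 188.4]
0.09 [271.  195.5]
0.057 [270.5 208.8]
0.045 [270.3 213.6]
0.141 [272.  173.7]
0.107 [271.4 188.2]
0.09 [271.1 195.3]
0.057 [270.6 208.6]
0.045 [270.4 213.4]
```

```bash
python3 -m inch '{"rows":[[[-1,-0.5,10],0],[[0,0,15],0],[[0,0,10],0],[[0,0,5],0],[[0,0,3],0],[[0,0,0],0],[[0,0,0],0]]}';python3 st.py;python3 - <<'E'
from h import *
o=[]
for n in("side",):
    p,d=robot.capture(n)
    x,y=(230,165);o.append(cv2.resize(p[y:y+70,x:x+90,::-1],None,fx=7,fy=7,interpolation=cv2.INTER_CUBIC))
cv2.imwrite("pics/b4.png",np.hstack(o))
E
```

```text
time: 10.13
ee_pos: [0.5619, -0.1335, 0.1144]
tcp_rot: [0.0, 0.993, 0.117, 0.0]
contact_force: [0.2, 0.5, -2.3]
gripper_width: 0.189
finger_force: 45.0
ee [ 0.562  -0.1335  0.1148] sd [0.0001 0.     0.0001] f [-0.17  0.13 -3.24] tq [-0.001 -0.012  0.003] w 0.1928816310096182 44.996054660878144 10.4333 [2.000e-04 9.931e-01 1.171e-01 4.000e-04]
```

View pics/b4.png

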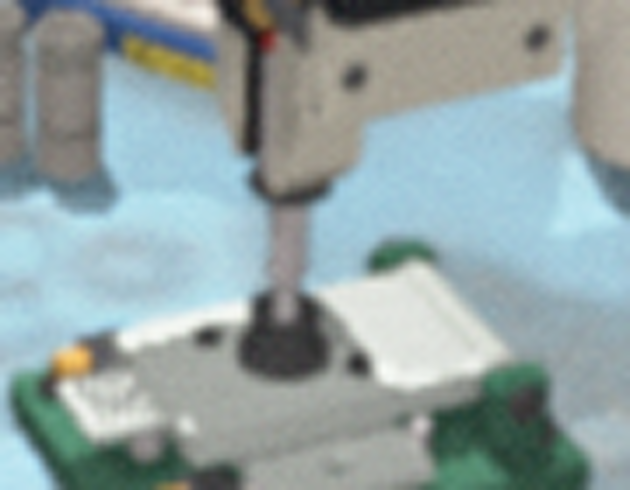

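The crop shows the foot tip entering the sleeve mouth at about side (271,209), centred on the dark sleeve, with no side force. I'll keep lowering in small steps.

```bash
python3 -m inch '{"rows":[[[0,0,3],0],[[0,0,3],0],[[0,0,2],0],[[0,0,0],0],[[0,0,0],0]]}';python3 -m inch '{"rows":[[[0,0,1.5],0],[[0,0,1.5],0],[[0,0,0],0],[[0,0,0],0]]}';python3 -m inch '{"rows":[[[0,0,1.5],0],[[0,0,1.5],0],[[0,0,0],0],[[0,0,0],0]]}';python3 st.py
```

```text
time: 10.9
ee_pos: [0.5615, -0.1334, 0.1059]
tcp_rot: [-0.0, 0.993, 0.117, -0.0]
contact_force: [-0.8, 0.7, -2.8]
gripper_width: 0.196
finger_force: 45.0
time: 11.23
ee_pos: [0.5616, -0.1334, 0.1031]
tcp_rot: [-0.0, 0.993, 0.117, -0.0]
contact_force: [0.0, 0.2, -2.7]
gripper_width: 0.195
finger_force: 45.0
time: 11.57
ee_pos: [0.5616, -0.1334, 0.1001]
tcp_rot: [-0.0, 0.993, 0.117, -0.0]
contact_force: [-0.3, 0.4, -2.7]
gripper_width: 0.188
finger_force: 45.0
ee [ 0.5617 -0.1334  0.1002] sd [0. 0. 0.] f [ 0.15  0.21 -3.01] tq [0.008 0.003 0.008] w 0.1921615397656574 44.99592724372633 11.8667 [1.000e-04 9.931e-01 1.171e-01 1.000e-04]
```

```bash
python3 -m inch '{"rows":[[[0,0,1],0],[[0,0,1],0],[[0,0,0],0],[[0,0,0],0]]}';python3 st.py;python3 -m inch '{"rows":[[[0,0,1],0],[[0,0,1],0],[[0,0,0],0],[[0,0,0],0]]}';python3 st.py
```

```text
time: 12.2
ee_pos: [0.5616, -0.1334, 0.0981]
tcp_rot: [-0.0, 0.993, 0.117, -0.0]
contact_force: [-0.2, 0.5, -2.6]
gripper_width: 0.191
finger_force: 45.0
ee [ 0.5617 -0.1334  0.0982] sd [0. 0. 0.] f [-0.37  0.02 -3.22] tq [0.002 0.019 0.005] w 0.19073483589376733 44.99601679824991 12.5 [0.     0.9931 0.1171 0.    ]
time: 12.83
ee_pos: [0.5616, -0.1334, 0.0961]
tcp_rot: [-0.0, 0.993, 0.117, -0.0]
contact_force: [-0.4, 0.3, -2.6]
gripper_width: 0.194
finger_force: 45.0
ee [ 0.5617 -0.1334  0.0962] sd [0. 0. 0.] f [ 0.12 -0.53 -3.26] tq [-0.016  0.005 -0.006] w 0.1904108624024848 44.99591288360534 13.1333 [0.     0.9931 0.1171 0.    ]
```

```bash
python3 -m inch '{"rows":[[[0,0,1],0],[[0,0,1],0],[[0,0,0],0]]}'|grep -E "ee|cont";python3 -m inch '{"rows":[[[0,0,1],0],[[0,0,0],0]]}'|grep -E "ee|cont";python3 -m inch '{"rows":[[[0,0,1],0],[[0,0,0],0]]}'|grep -E "ee|cont"; python3 st.py
```

```text
ee_pos: [0.5615, -0.1334, 0.0939]
contact_force: [-0.7, 0.1, -3.6]
ee_pos: [0.5616, -0.1334, 0.093]
contact_force: [0.3, -0.9, -3.3]
ee_pos: [0.5618, -0.1334, 0.0924]
contact_force: [-1.0, -0.4, -2.2]
ee [ 0.5618 -0.1335  0.0923] sd [0. 0. 0.] f [-0.17 -0.04 -1.19] tq [0.012 0.018 0.001] w 0.19047483718695876 44.99670360266464 14.0167 [1.000e-04 9.931e-01 1.171e-01 1.000e-04]
```

Contact has started; the push is about 2 N.

```bash
python3 -m inch '{"rows":[[[0,0,1],0],[[0,0,0],0]]}'|grep -E "ee|cont";python3 -m inch '{"rows":[[[0,0,0.7],0],[[0,0,0],0]]}'|grep -E "ee|cont";python3 -m inch '{"rows":[[[0,0,0.7],0],[[0,0,0],0]]}'|grep -E "ee|cont"; python3 st.py
```

```text
ee_pos: [0.5619, -0.1335, 0.0918]
contact_force: [-0.8, 1.1, 3.8]
ee_pos: [0.562, -0.1335, 0.0912]
contact_force: [-2.3, 1.4, 5.9]
ee_pos: [0.562, -0.1335, 0.0908]
contact_force: [-2.0, 0.4, 7.9]
ee [ 0.562  -0.1335  0.0908] sd [0. 0. 0.] f [-1.97  0.85  7.78] tq [0.2   0.464 0.007] w 0.19524410677621032 45.00279836298432 14.8167 [3.000e-04 9.931e-01 1.171e-01 6.000e-04]
```

```bash
python3 -m inch '{"rows":[[[0,0,0.7],0],[[0,0,0],0]]}'|grep -E "ee|cont";python3 -m inch '{"rows":[[[0,0,0.5],0],[[0,0,0],0]]}'|grep -E "ee|cont"; python3 st.py
```

```text
ee_pos: [0.5621, -0.1335, 0.0903]
contact_force: [-3.1, 1.5, 9.9]
ee_pos: [0.5621, -0.1335, 0.0901]
contact_force: [-2.9, 1.4, 11.4]
ee [ 0.5621 -0.1335  0.0901] sd [0. 0. 0.] f [-3.04  1.34 11.01] tq [0.293 0.617 0.   ] w 0.187262346483845 45.00612661428022 15.45 [5.000e-04 9.931e-01 1.172e-01 8.000e-04]
```

```bash
python3 -m inch '{"rows":[[[0,0,0.5],0],[[0,0,0],0]]}'|grep -E "ee|cont";python3 -m inch '{"rows":[[[0,0,0.4],0],[[0,0,0],0]]}'|grep -E "ee|cont"
```

```text
ee_pos: [0.5622, -0.1335, 0.0898]
contact_force: [-2.8, 2.1, 12.1]
ee_pos: [0.5622, -0.1335, 0.0896]
contact_force: [-3.2, 1.5, 14.6]
```

```bash
python3 -m inch '{"rows":[[[0,0,0.3],0],[[0,0,0],0]]}'|grep -E "ee|cont"
```

```text
ee_pos: [0.5623, -0.1335, 0.0894]
contact_force: [-3.4, 1.9, 14.6]
```

```bash
python3 -m inch '{"rows":[[[0,0,0.3],0],[[0,0,0],0]]}'|grep -E "ee|cont"
```

```text
ee_pos: [0.5622, -0.1336, 0.0886]
contact_force: [-1.0, 0.6, 9.0]
```

The snap is felt: the force fell from 14.6 to 9 N on the reading. Easing off at once.

```bash
python3 -m inch '{"rows":[[[0,0,-2],0],[[0,0,-2],0],[[0,0,-3],0],[[0,0,-4],0],[[0,0,-8],0],[[0,0,-10],0],[[0,0,-15],0],[[0,0,-20],0],[[0,0,-10],0],[[0,0,0],0]]}'; python3 st.py
```

```text
time: 16.95
ee_pos: [0.5631, -0.1339, 0.1642]
tcp_rot: [0.001, 0.993, 0.117, 0.002]
contact_force: [-0.6, 0.1, -3.4]
gripper_width: 0.191
finger_force: 45.0
ee [ 0.5613 -0.1333  0.1606] sd [0.0005 0.0002 0.0009] f [-0.38  0.15 -3.41] tq [0.002 0.005 0.003] w 0.19185974110356835 44.99697485589422 17.25 [-5.000e-04  9.931e-01  1.171e-01 -1.000e-03]
```

```bash
python3 -m inch '{"rows":[[[-3.1,20,0],0],[[-6,37,0],0],[[-6,37,0],0],[[-6,37,0],0],[[-6,37,0],0],[[-6,37,0],0],[[-3,25,0],0],[[0,0,0],0],[[0,0,0],0]]}' >/dev/null;python3 -m inch '{"rows":[[[0,0,0],0],[[0,0,0],0]]}' >/dev/null; python3 st.py; python3 - <<'E'
from h import *
p,d=robot.capture("side");x,y=(270,175);cv2.imwrite("pics/b5f.png",p[:,:,::-1])
a=cv2.resize(p[y:y+150,x:x+100,::-1],None,fx=4,fy=4,interpolation=cv2.INTER_CUBIC)
b=cv2.resize(p[180:255,225:325,::-1],None,fx=4,fy=4,interpolation=cv2.INTER_CUBIC)
cv2.imwrite("pics/b5.png",np.hstack([a,np.vstack([b,b*0])]))
E
```

```text
ee [ 0.5803 -0.3644  0.1613] sd [0.0001 0.0003 0.0002] f [ 0.45  0.27 -3.24] tq [-0.006  0.015 -0.004] w 0.19135500259710334 44.99703032139223 18.4667 [2.000e-04 9.931e-01 1.175e-01 1.000e-04]
```

View pics/b5.png

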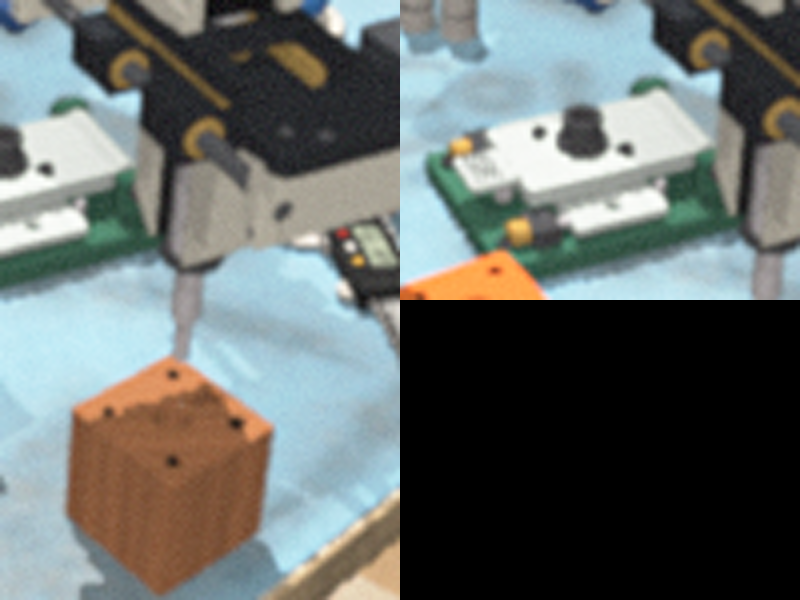

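The side crop shows the punch upright over the brown block, tip at about side (315,264), and the plate still shut. Lowering into the hole with force checks.

```bash
python3 -m inch '{"rows":[[[0,0,10],0],[[0,0,15],0],[[0,0,12],0],[[0,0,5],0],[[0,0,0],0],[[0,0,0],0]]}' |grep -E "ee|cont"; python3 -m inch '{"rows":[[[0,0,2],0],[[0,0,2],0],[[0,0,2],0],[[0,0,0],0],[[0,0,0],0]]}' |grep -E "ee|cont";python3 -m inch '{"rows":[[[0,0,2],0],[[0,0,2],0],[[0,0,2],0],[[0,0,0],0]]}' |grep -E "ee|cont"; python3 st.py
```

```text
ee_pos: [0.58, -0.3655, 0.1187]
contact_force: [0.0, 0.2, -2.8]
ee_pos: [0.58, -0.3655, 0.1132]
contact_force: [0.9, -0.3, -2.7]
ee_pos: [0.5798, -0.3653, 0.1065]
contact_force: [0.8, -0.3, -4.0]
ee [ 0.58   -0.3655  0.1071] sd [0.0001 0.0001 0.0002] f [-0.06 -0.07 -2.84] tq [-0.009 -0.018 -0.01 ] w 0.18791103076767732 44.99706067916122 20.0667 [1.000e-04 9.931e-01 1.171e-01 1.000e-04]
```

```bash
python3 -m inch '{"rows":[[[0,-0.8,3],0],[[0,0,4],0],[[0,0,4],0],[[0,0,4],0],[[0,0,0],0]]}' |grep -E "ee|cont"; python3 -m inch '{"rows":[[[0,0,4],0],[[0,0,4],0],[[0,0,3],0],[[0,0,1],0],[[0,0,0],0],[[0,0,0],0]]}' |grep -E "ee|cont"; python3 st.py
```

```text
ee_pos: [0.5793, -0.3643, 0.0906]
contact_force: [-1.0, -0.4, -3.5]
ee_pos: [0.5799, -0.3648, 0.0801]
contact_force: [0.1, 0.4, -3.3]
ee [ 0.58   -0.3648  0.0804] sd [0. 0. 0.] f [ 0.    0.17 -2.99] tq [ 0.006 -0.008 -0.013] w 0.19030938717428003 44.9970017731539 21.2833 [2.000e-04 9.931e-01 1.171e-01 1.000e-04]
```

```bash
python3 -m inch '{"rows":[[[0,0,1],0],[[0,0,1],0],[[0,0,0],0],[[0,0,0],0]]}' |grep -E "ee|cont"; python3 -m inch '{"rows":[[[0,0,0.7],0],[[0,0,0],0]]}' |grep -E "ee|cont";python3 -m inch '{"rows":[[[0,0,0.7],0],[[0,0,0],0],[[0,0,0],0]]}' |grep -E "ee|cont"; python3 st.py
```

```text
ee_pos: [0.5798, -0.3647, 0.078]
contact_force: [-0.4, 0.8, -3.1]
ee_pos: [0.5798, -0.3647, 0.0773]
contact_force: [-0.5, 0.2, -3.8]
ee_pos: [0.5799, -0.3648, 0.0771]
contact_force: [-0.3, 1.0, -0.3]
ee [ 0.5799 -0.3648  0.0771] sd [0. 0. 0.] f [-1.49  0.83  0.37] tq [ 0.135  0.17  -0.001] w 0.1942146714480952 44.998894126620144 22.3333 [1.000e-04 9.931e-01 1.171e-01 1.000e-04]
```

Collar home, and the weight is carried by the block. Releasing and rising.

```bash
python3 -m inch '{"rows":[[[0,0,0],0],[[0,0,0],0],[[0,0,0],0],[[0,0,0],0],[[0,0,0],0],[[0,0,0],0],[[0,0,0],0],[[0,0,0],0],[[0,0,0],0],[[0,0,0],0]]}' 0 >/dev/null; python3 -m inch '{"rows":[[[0,0,-8],0],[[0,0,-20],0],[[0,0,-35],0],[[0,0,-38],0],[[0,0,-30],0],[[-10,0,-10],0],[[-30,0,0],0],[[-40,0,0],0],[[-30,0,0],0],[[0,0,0],0]]}'; python3 - <<'E'
from h import *
for n in("side","top"):
    p,d=robot.capture(n);cv2.imwrite(f"pics/{n}6f.png",p[:,:,::-1])
    if n=="side":s=p
a=cv2.resize(s[180:330,220:360,::-1],None,fx=4,fy=4,interpolation=cv2.INTER_CUBIC)
cv2.imwrite("pics/b6.png",a)
P=cloud("side",robot.capture("side")[1]);h=cv2.cvtColor(s,cv2.COLOR_RGB2HSV)
red=((h[...,0]<8)|(h[...,0]>172))&(h[...,1]>150)&(h[...,2]>70);m=np.zeros_like(red);m[235:280,295:335]=red[235:280,295:335];v,u=np.nonzero(m);print(u.mean(),v.mean(),v.min(),v.max(),len(u))
E
```

```text
time: 24.0
ee_pos: [0.4678, -0.3915, 0.2181]
tcp_rot: [-0.0, 0.993, 0.115, -0.001]
contact_force: [-0.1, -1.7, 0.7]
gripper_width: 0.996
finger_force: 0.0
315.37179487179486 254.83333333333334 251 259 78
```

View pics/b6.png

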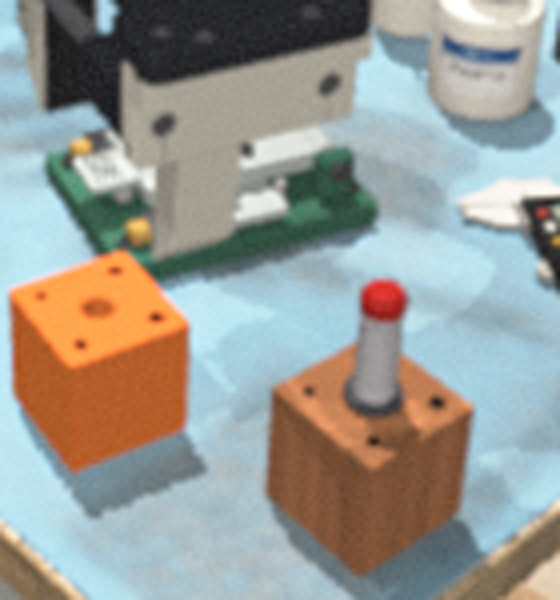

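The punch is back home, with its cap at side (315.4,254.8) against (315.4,254.7) at the start. It is upright, the collar is on the block, the gripper is clear and the plate is shut. Handing in.

```bash
python3 -m inch '{"rows":[[[0,0,0],0],[[0,0,0],0]]}' >/dev/null; python3 -c "
from plant import robot
print(robot.sign_off())"
```

```text
the job is handed in; nothing more can be done
None
```

I shut the guide plate, pressed the punch in the sleeve until I felt it snap at about 18 N and eased off at once, then put it back in its block with the collar home and handed the job in. I did not see the mark itself, sign-off returned no verdict, and I kept clear of the loupe and plug gauge but did not re-measure them.

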